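# Find the full tin by its weight

### The arm

A 6-joint arm with a two-finger parallel gripper is mounted at the origin on the work surface. World frame = base frame: x ahead of the robot, y to its left, z up, the work surface at z = 0. Lengths are in m, angles in rad, forces in N, time in s.
With the tool pointing down it reaches from about 0.35 to 0.975 m from the base axis. Payload 4.9 kg.
Tool frame: the origin (TCP) lies midway between the tips of the shut fingers; the grasp point (between the pads) lies ctrl.tcp_to_grasp behind it (ctrl.tcp_to_grasp is the distance from the TCP to the grasp point, in m); z points along the fingers, y is the direction in which the jaws open and shut (so a half turn about z gives the same grasp; the last joint's range is limited). The gripper opens to 85 mm and grips with 20 to 120 N. Pads are 22 mm wide; open, the fingers measure 114 mm over their backs; the gripper's body (76 mm by 85 mm) begins 54 mm behind the grasp point. The pads swing forward as they close: fully open they stand 13 mm farther back than shut.
Start: joints at [-1.389, 0.053, 1.613, -0, 1.476, -0.119], TCP at [0.185, -0.597, 0.231] pointing down, gripper open.
Joint ranges: [-3.01, 3.01], [-1.01, 2.22], [0.06, 2.58], [-1.02, 4.17], [0.09, 2.62], [-3.14, 3.14]. Speed limits (rad/s): [2.57, 2.57, 3.14, 3.14, 3.14, 3.14].

### API

Orientations are given as a rotation vector (axis times angle).
In Python, from station import ctrl, get_image, calibration, finish_job, models gives the robot as it stands.
- The arm moves only by the shell command python3 -m creep 'ROWS' [FORCE]. ROWS is JSON, a list of rows, each a list of 7 numbers: the opening, from 0 (shut) to 1 (fully open), then the shift along the tool's x, y, z in m, then the turn, a rotation vector about the tool's x, y, z in degrees. A call has 1 to 20 rows; each row shifts and turns the commanded pose from where the row before left it, along the tool's axes as they then stand; what a row does not reach is not made up. A row lasts 1/10 s, in which the tool goes at most 50 mm and 8.59 degrees, less where a joint would pass 70% of its speed; a pose out of reach is approached as far as the arm can. A call with a gripper value outside its range is refused whole. The fingers move at their own pace and stop on an object; FORCE is the grip in N (left out, the last holds). Time passes only in rows, so rows that do not move let the fingers close. It gives the time, the measured TCP pose, the force and the opening at its end, in the units of the state.
- ctrl.get_obs(): the state, without advancing time (a new reading comes with each control period).
- get_image(name): name is "scene" or "side" or "wrist"; returns the picture (400x640x3 uint8, red, green, blue); there is no depth.
- calibration(name): a dict with "mtx" (3x3 intrinsics, pixels), "R" (3x3) and "t" (3): a world point X has camera coordinates R X + t. Camera axes: x right, y down, z forward; pixel columns grow to the right and rows downward; lengths in m; the calibration is good to about 2 mm. A picture is of the moment at which its call begins: read the wrist's pose just before it. calibration takes no time and is no camera call; for the wrist camera it gives the pose at the moment of the call.
- finish_job(): hands the job in, once; it reports no verdict.
Trained networks look in the newest picture that a camera, given by its name, has taken for a name from the list of things; names that differ only in an ending like _2 or _b are one class to them, and where a whole thing is asked for, a point or a joint stands for the part that bears it (a point fixed in the world has none). Each returns a list of dicts, best first, with "conf" (0 to 1); they miss things now and then, are a little off and sometimes report something else, mostly with a low value. They report only what shows in the picture. A call takes as long as a camera call. They do not tell look-alikes from the thing itself.
- models.search_frame(camera, name): "extent" ([left, top, right, bottom] in pixels, round what is visible of it).
The state is a dict: "t": time; "q": joint angles; "dq": joint speeds; "effort": joint torques, N m; "tool_pos": TCP position; "tool_rot": TCP orientation; "contact_force": force on the tool from outside, world axes, zero at the start; "wrist_torque": the same for the moment, N m; "opening": finger opening in m.
Only numpy, scipy, OpenCV 4.12 (cv2) and the standard library are available. Lean on these libraries where they do the work, as an engineer would, in place of code of your own. Each camera call takes 0.05 s, during which the arm holds its last target. There are 200 camera calls.

### The job

Three closed steel tins that look alike stand in the bays of the drawer insert on the medication cart, and one is much heavier than the others. Starting from the robot's own left, lift each tin in turn clear of the insert to feel its weight, putting each back upright in its own bay before lifting the next; then hold up the heaviest, upright and still, with its base at least 15 cm above the cart top and the other two standing in their bays. Finish while still holding it, without tipping any tin over or disturbing the other things.

Things in the scene. Friction and masses are not known exactly. Their poses are not given: they have to be found in the camera images.
- insert: white drawer insert fixed on the cart top (z = 0), 250 mm deep (x) by 350 wide (y), red strip on its front (-x). Origin: centre of its underside. Floor 6 mm thick, outer walls 35 mm high, dividers 28. Behind a front strip of small cells (local x below -0.055): three bays to local x = 0.12, centred near local y = +0.115 (left), 0 (middle), -0.115 (right), divided at y = +-0.055
- tin_left: closed round steel tin in the left bay (robot’s left, +y), 60 mm across, 100 mm high, the lid fixed on; origin: centre of its underside, z up. It stands on the insert's floor, about 115 mm from its neighbour. All three look alike; the heaviest (any bay) weighs 0.49 to 0.61 kg, the others 0.18 to 0.28; contents have 2 mm of play. 30 N of grip on the lid is safe
- tin_middle: closed round steel tin in the middle bay (between the others), 60 mm across, 100 mm high, the lid fixed on; origin: centre of its underside, z up. It stands on the insert's floor, about 115 mm from its neighbour. All three look alike; the heaviest (any bay) weighs 0.49 to 0.61 kg, the others 0.18 to 0.28; contents have 2 mm of play. 30 N of grip on the lid is safe
- tin_right: closed round steel tin in the right bay (robot’s right, -y), 60 mm across, 100 mm high, the lid fixed on; origin: centre of its underside, z up. It stands on the insert's floor, about 115 mm from its neighbour. All three look alike; the heaviest (any bay) weighs 0.49 to 0.61 kg, the others 0.18 to 0.28; contents have 2 mm of play. 30 N of grip on the lid is safe
- tape_roll: roll of white tape, a ring lying flat, 48 mm across, 20 mm high, standing in the insert's front strip; origin at the centre of its underside. Not part of the job: leave it where it is
- pill_bottle: small amber glass jar, 36 mm across, 52 mm high, in the insert's front strip; origin at the centre of its underside. Not part of the job: leave it where it is
- medicine_cup: small clear plastic cup, 38 mm across, 32 mm high, in the insert's front strip; origin at the centre of its underside. Not part of the job: leave it where it is
- steel_bowl: steel bowl, 110 mm across, 45 mm high, on the cart top just left of the insert; origin at the centre of its underside. Not part of the job: leave it where it is
- gel_bottle: white bottle, 54 mm across, 120 mm high, on the cart top just right of the insert; origin at the centre of its underside. Not part of the job: leave it where it is
Things that resemble listed ones, but are neither listed nor needed, are in the scene too. What is shaped like the tin_right but red is not meant.

How it is judged:
By the outcome, as a careful person would: the job done as asked, in the order asked, and still so for the second after the job is handed in, while the arm keeps its last pose, push and grip.
It also fails if it takes over 72 s, if anything falls off the work surface, if the arm or the gripper's body presses on something with over 40 N, if the wrist force passes 120 N, or if a joint passes its speed limit or range.

## Working session

There is one attempt and no reset: what is moved stays moved. The work goes in short steps, Python scripts to look and compute and a shell command to move; the robot and the scene stay as the last step left them, time stands still between calls to the robot, and variables do not carry over. Pictures are saved under pics/ and viewed, about 8 in all and at most 12, crops included, and the job is handed in when it is done.

```bash
mkdir -p pics; ls
python3 - <<'E'
from station import ctrl,get_image,calibration,models
import cv2,numpy as np
o=ctrl.get_obs();print({k:np.round(v,3) for k,v in o.items()},ctrl.tcp_to_grasp)
ims=[]
for c in("scene","side"):
    im=get_image(c)[:,:,::-1].copy();cv2.imwrite(f"pics/{c}0.png",im)
    for n in("tin_left","tape_roll","insert"):
        for d in models.search_frame(c,n):print(c,n,np.round(d["extent"]),round(d["conf"],2))
E
```

```text
pics
{'t': np.float64(0.0), 'q': array([-1.389,  0.053,  1.614,  0.   ,  1.476, -0.119]), 'dq': array([-0.   , -0.001,  0.001, -0.001,  0.002,  0.001]), 'effort': array([-1.0000e-03, -3.9368e+01, -3.7018e+01, -0.0000e+00,  7.0000e-03,
        0.0000e+00]), 'tool_pos': array([ 0.185, -0.596,  0.23 ]), 'tool_rot': array([-3.104, -0.47 ,  0.   ]), 'contact_force': array([-0.002,  0.227,  0.202]), 'wrist_torque': array([ 0.01 , -0.016, -0.009]), 'opening': np.float64(0.085)} 0.0187
scene tin_left [306. 183. 338. 235.] 0.76
scene tape_roll [367. 196. 390. 218.] 0.63
scene insert [250. 109. 404. 253.] 0.73
side tin_left [292. 179. 321. 230.] 0.86
side tin_left [373. 138. 398. 185.] 0.47
side tape_roll [326. 245. 354. 269.] 0.8
side insert [266. 151. 462. 284.] 0.78
```

View pics/scene0.png

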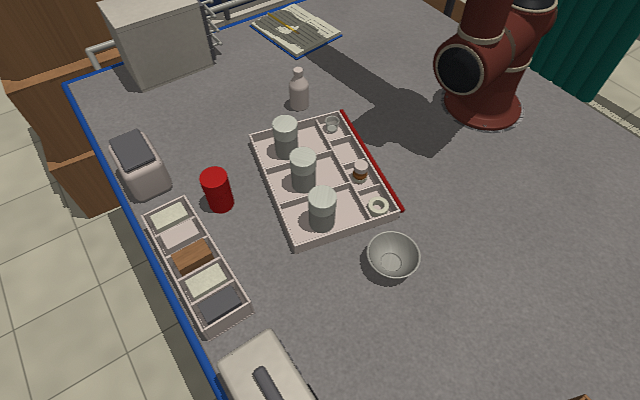

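View pics/side0.png

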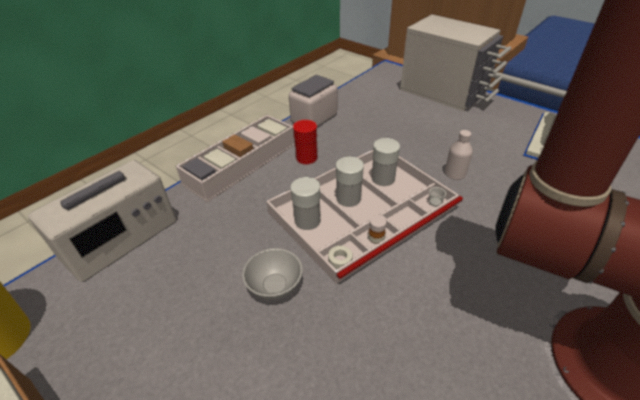

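The scene view shows three grey tins in the insert: left (322,209), middle (302,171) and right (285,137). In the side view they are at (306,204), (349,182) and (385,162). Could be mistaken for a tin: the red tin at scene (217,190) / side (305,142), excluded by colour, and the gel bottle at scene (298,90), which is outside the insert. Next: fit cylinders to the boxes in both views.

```bash
cat > h.py <<'E'
import numpy as np,cv2
from station import ctrl,get_image,calibration,models
from scipy.optimize import least_squares
def proj(c,X):
    p=(np.atleast_2d(X)@np.array(c["R"]).T+np.array(c["t"]))@np.array(c["mtx"]).T
    return p[:,:2]/p[:,2:]
A=np.linspace(0,2*np.pi,60);C=np.c_[np.cos(A),np.sin(A)]*.03
def box(c,x,y,z,h):
    P=np.r_[np.c_[C+[x,y],0*A+z],np.c_[C+[x,y],0*A+z+h]];p=proj(c,P);return np.r_[p.min(0),p.max(0)]
def fit(obs):  # [(cal,box)]
    return least_squares(lambda v:np.concatenate([box(c,*v)-b for c,b in obs]),[.6,0,0.006,.1])
def tri(obs):
    return least_squares(lambda v:np.concatenate([proj(c,v)[0]-p for c,p in obs]),[.6,0,0.03])
E
python3 - <<'E'
from h import *
S,D=calibration("scene"),calibration("side")
for n,a,b in(("L",[307,185,337,233],[292,179,321,230]),("M",[289,147,316,193],[336,157,363,206]),("R",[272,115,299,159],[372,139,400,186])):
    r=fit([(S,a),(D,b)]);print(n,r.x.round(4),np.abs(r.fun).max().round(1))
for n,a,b in(("FL",(403,211),(338,275)),("FR",(342,110),(462,199)),("BR",(250,136),(374,144)),("BL",(294,250),(268,206))):
    r=tri([(S,a),(D,b)]);print(n,r.x.round(4),np.abs(r.fun).max().round(1))
r=fit([(S,[200,167,234,213]),(D,[294,121,318,163])]);print("red",r.x.round(3))
for n,a in(("bowl",(392,255)),("gel",(298,70))):print(n,a)
from scipy.spatial.transform import Rotation as Ro
o=ctrl.get_obs();print(Ro.from_rotvec(o["tool_rot"]).as_matrix().round(3));W=calibration("wrist");print(np.array(W["R"]).round(2),(-np.array(W["R"]).T@W["t"]).round(3),W["mtx"])
E
```

```text
L [0.6076 0.0721 0.0059 0.0933] 1.0
M [ 0.5818 -0.0402  0.0097  0.0928] 0.7
R [ 0.5579 -0.1523  0.0087  0.0926] 0.6
FL [0.4517 0.1645 0.0322] 1.1
FR [ 0.3676 -0.1747  0.0308] 0.2
BR [ 0.6277 -0.2083  0.0506] 0.4
BL [0.7008 0.103  0.0161] 0.7
red [ 0.769 -0.105  0.004  0.089]
bowl (392, 255)
gel (298, 70)
[[ 0.955  0.296 -0.   ]
 [ 0.296 -0.955  0.   ]
 [ 0.    -0.    -1.   ]]
[[ 0.3  -0.96  0.  ]
 [-0.91 -0.28  0.32]
 [-0.31 -0.1  -0.95]] [ 0.263 -0.573  0.373] [[345.23801982   0.         318.80202873]
 [  0.         345.23801982 203.94487407]
 [  0.           0.           1.        ]]
```

```bash
python3 -m creep '[[1,0,0,-0.01,0,0,7.6],[1,0,0,-0.01,0,0,7.6],[1,0,0,-0.01,0,0,7.6],[1,0,0,-0.01,0,0,7.6],[1,0.0162,-0.0395,0,0,0,0],[1,0.0162,-0.0395,0,0,0,0],[1,0.0162,-0.0395,0,0,0,0],[1,0.0162,-0.0395,0,0,0,0],[1,0.0162,-0.0395,0,0,0,0],[1,0.0162,-0.0395,0,0,0,0],[1,0.0162,-0.0395,0,0,0,0],[1,0.0162,-0.0395,0,0,0,0],[1,0.0162,-0.0395,0,0,0,0],[1,0.0162,-0.0395,0,0,0,0],[1,0.0162,-0.0395,0,0,0,0],[1,0.0162,-0.0395,0,0,0,0],[1,0.0162,-0.0395,0,0,0,0],[1,0.0162,-0.0395,0,0,0,0],[1,0.0162,-0.0395,0,0,0,0],[1,0.0162,-0.0395,0,0,0,0]]' 30
python3 - <<'E'
from h import *
from scipy.spatial.transform import Rotation as Ro
o=ctrl.get_obs();print(o["tool_pos"].round(4),o["q"].round(2),Ro.from_rotvec(o["tool_rot"]).as_matrix().round(3))
c=calibration("wrist");np.save("w1.npy",c,allow_pickle=True)
cv2.imwrite("pics/w1.png",get_image("wrist")[:,:,::-1])
for d in models.search_frame("wrist","tin_left"):print(np.round(d["extent"],1),round(d["conf"],2))
for n,v in(("L",(.6076,.0721)),("M",(.5818,-.0402)),("R",(.5579,-.1523))):print(n,proj(c,[*v,.106]).round(),box(c,*v,.006,.1).round())
E
```

```text
t: 2.4
tool_pos: [0.5824, -0.0389, 0.2715]
tool_rot: [3.121, -0.36, 0.001]
contact_force: [0.5, 0.3, 0.4]
opening: 0.0853
[ 0.5824 -0.0389  0.2715] [-0.19 -0.07  1.66 -0.    1.54  1.61] [[ 0.974 -0.228  0.001]
 [-0.228 -0.974 -0.   ]
 [ 0.001  0.    -1.   ]]
[161.3 136.6 245.9 213.7] 0.61
[278.1 248.7 307.7 292.3] 0.17
L [[194. 182.]] [161. 135. 247. 212.]
M [[319. 181.]] [286. 134. 351. 212.]
R [[444. 179.]] [390. 132. 476. 209.]
```

View pics/w1.png

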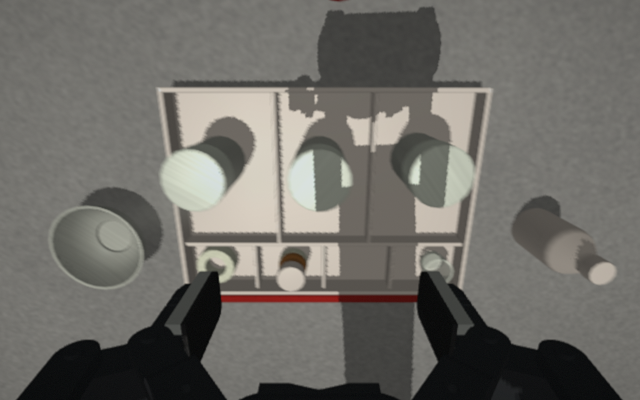

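The wrist view agrees with the cylinder fits: lid centres are at about (194,179), (320,179) and (442,175), and the insert is square to the tool. Moving over the left tin for a second, closer look.

```bash
python3 -m creep '[[1,0,-0.038,0.02,0,0,0],[1,0,-0.038,0.02,0,0,0],[1,0,-0.038,0.02,0,0,0],[1,0,0,0,0,0,0]]'
python3 - <<'E'
from h import *
o=ctrl.get_obs();print(o["tool_pos"].round(4))
c=calibration("wrist");w1=np.load("w1.npy",allow_pickle=True).item()
im=get_image("wrist")[:,:,::-1].copy();cv2.imwrite("pics/w2.png",im[60:320])
bs={}
for d in models.search_frame("wrist","tin_left"):print(np.round(d["extent"],1),round(d["conf"],2))
for n,v in(("L",(.6076,.0721)),("M",(.5818,-.0402)),("R",(.5579,-.1523))):print(n,proj(c,[*v,.106]).round(),box(c,*v,.006,.1).round())
np.save("w2.npy",c,allow_pickle=True)
E
```

```text
t: 2.9
tool_pos: [0.6057, 0.0735, 0.2073]
tool_rot: [-3.121, 0.354, 0.01]
contact_force: [-0.4, -0.4, -1.4]
opening: 0.0854
[0.6057 0.0735 0.2073]
[279.8 141.  357.2 236.1] 0.61
L [[318. 199.]] [278. 139. 359. 236.]
M [[474. 199.]] [402. 139. 515. 236.]
R [[629. 197.]] [515. 137. 671. 234.]
```

View pics/w2.png

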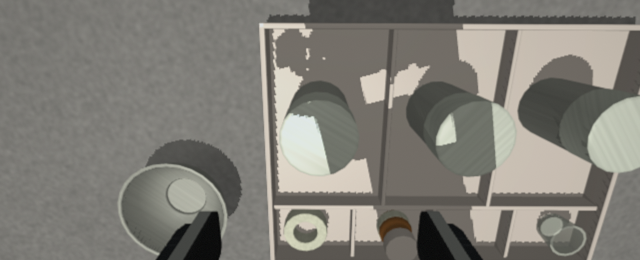

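Lid of the left tin centred at (319,197) in the full image, predicted (318,199), so about 1.5 mm of correction. Descend and grip.

```bash
python3 -m creep '[[1,0.0034,0.0013,0.02,0,0,0],[1,0,0,0.03,0,0,0],[1,0,0,0.03,0,0,0],[1,0,0,0.03,0,0,0],[1,0,0,0.02,0,0,0],[1,0,0,0.012,0,0,0],[1,0,0,0,0,0,0],[1,0,0,0,0,0,0]]' 30
python3 -m creep '[[0,0,0,0,0,0,0],[0,0,0,0,0,0,0],[0,0,0,0,0,0,0],[0,0,0,0,0,0,0],[0,0,0,0,0,0,0],[0,0,0,0,0,0,0],[0,0,0,0,0,0,0],[0,0,0,0,0,0,0],[0,0,0,0,0,0,0],[0,0,0,0,0,0,0]]' 30
```

```text
t: 3.8
tool_pos: [0.6115, 0.0677, 0.0709]
tool_rot: [-3.121, 0.361, -0.004]
contact_force: [-0.6, -0.4, 0.6]
opening: 0.0854
t: 4.8
tool_pos: [0.612, 0.0687, 0.0715]
tool_rot: [-3.12, 0.36, -0.006]
contact_force: [0.4, 1.7, 5.9]
opening: 0.0593
```

```bash
python3 -m creep '[[0,0,0,-0.005,0,0,0],[0,0,0,-0.01,0,0,0],[0,0,0,-0.015,0,0,0],[0,0,0,-0.02,0,0,0],[0,0,0,-0.02,0,0,0],[0,0,0,-0.01,0,0,0],[0,0,0,-0.005,0,0,0],[0,0,0,0,0,0,0],[0,0,0,0,0,0,0],[0,0,0,0,0,0,0],[0,0,0,0,0,0,0],[0,0,0,0,0,0,0],[0,0,0,0,0,0,0]]'
for i in 1 2 3; do python3 -m creep '[[0,0,0,0,0,0,0]]' | grep -E 'pos|force'; done
python3 - <<'E'
from h import *
a=get_image("side")[60:320,160:560,::-1];b=get_image("scene")[40:300,160:560,::-1]
cv2.imwrite("pics/l1.png",np.hstack([a,b]))
E
```

```text
t: 6.1
tool_pos: [0.6104, 0.0684, 0.154]
tool_rot: [3.121, -0.36, -0.001]
contact_force: [-0.0, 1.1, -2.4]
opening: 0.0594
tool_pos: [0.6105, 0.0684, 0.1542]
contact_force: [0.3, -0.1, -4.2]
tool_pos: [0.6105, 0.0684, 0.1543]
contact_force: [0.3, -0.6, -2.9]
tool_pos: [0.6105, 0.0684, 0.1543]
contact_force: [-0.1, 1.1, -2.9]
```

View pics/l1.png

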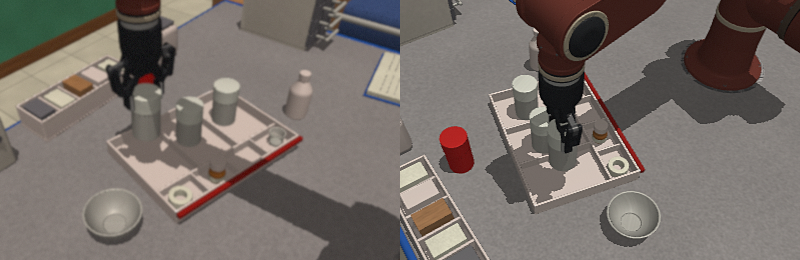

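The tin is up and upright, well clear of the insert. It reads about 3 N (light). Put it back down.

```bash
python3 -m creep '[[0,0,0,0.01,0,0,0],[0,0,0,0.02,0,0,0],[0,0,0,0.02,0,0,0],[0,0,0,0.015,0,0,0],[0,0,0,0.008,0,0,0],[0,0,0,0.004,0,0,0],[0,0,0,0.002,0,0,0],[0,0,0,0.002,0,0,0],[0,0,0,0,0,0,0],[0,0,0,0,0,0,0]]'
python3 -m creep '[[0,0,0,0.002,0,0,0],[0,0,0,0,0,0,0],[0,0,0,0,0,0,0]]'
```

```text
t: 7.5
tool_pos: [0.6109, 0.0684, 0.074]
tool_rot: [-3.121, 0.36, -0.002]
contact_force: [0.3, 0.6, -2.5]
opening: 0.06
t: 7.8
tool_pos: [0.6108, 0.0684, 0.0716]
tool_rot: [-3.121, 0.36, -0.001]
contact_force: [-0.1, 0.2, -1.4]
opening: 0.06
```

```bash
python3 -m creep '[[0,0,0,0.001,0,0,0],[0,0,0,0,0,0,0],[0,0,0,0,0,0,0]]'; python3 -m creep '[[0,0,0,0.001,0,0,0],[0,0,0,0,0,0,0],[0,0,0,0,0,0,0]]'
```

```text
t: 8.1
tool_pos: [0.6113, 0.0684, 0.0714]
tool_rot: [-3.121, 0.36, -0.003]
contact_force: [-1.2, -0.6, 3.7]
opening: 0.0593
t: 8.4
tool_pos: [0.6118, 0.0683, 0.0714]
tool_rot: [-3.121, 0.36, -0.004]
contact_force: [-1.3, 1.0, 7.8]
opening: 0.0591
```

```bash
python3 -m creep '[[1,0,0,0,0,0,0],[1,0,0,0,0,0,0],[1,0,0,0,0,0,0],[1,0,0,0,0,0,0],[1,0,0,0,0,0,0],[1,0,0,0,0,0,0],[1,0,0,-0.01,0,0,0],[1,0,0,-0.02,0,0,0],[1,0,0,-0.035,0,0,0],[1,0,0,-0.04,0,0,0],[1,0,0,-0.035,0,0,0],[1,0,0.0385,0,0,0,0],[1,0,0.0385,0,0,0,0],[1,0,0.0385,0,0,0,0],[1,0,0,0,0,0,0],[1,0,0,0,0,0,0],[1,0,0,0,0,0,0]]'
python3 - <<'E'
from h import *
o=ctrl.get_obs();print(o["tool_pos"].round(4))
c=calibration("wrist");im=get_image("wrist")[:,:,::-1].copy();cv2.imwrite("pics/w3.png",im[60:320])
for d in models.search_frame("wrist","tin_left"):print(np.round(d["extent"],1),round(d["conf"],2))
for n,v in(("L",(.609,.0715)),("M",(.5818,-.0402)),("R",(.5579,-.1523))):print(n,proj(c,[*v,.106]).round(),box(c,*v,.006,.1).round())
E
```

```text
t: 10.1
tool_pos: [0.5844, -0.0434, 0.2098]
tool_rot: [-3.121, 0.359, -0.001]
contact_force: [-0.3, -0.8, -0.2]
opening: 0.0853
[ 0.5844 -0.0434  0.2098]
[122.8 146.9 229.6 243.7] 0.86
L [[161. 205.]] [121. 144. 232. 241.]
M [[314. 206.]] [274. 145. 354. 242.]
R [[466. 203.]] [397. 143. 507. 240.]
```

View pics/w3.png

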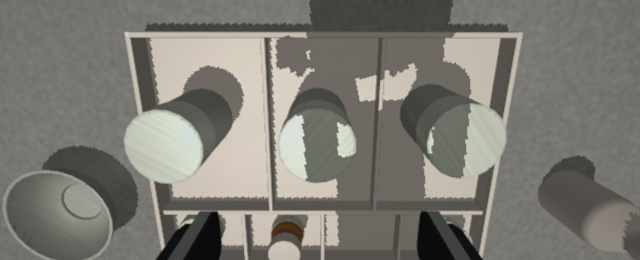

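The left tin is back upright in its bay. The middle lid is at (318,203), on the gripper's axis. Descend, take a baseline, and grip.

```bash
python3 -m creep '[[1,0,0,0.02,0,0,0],[1,0,0,0.035,0,0,0],[1,0,0,0.035,0,0,0],[1,0,0,0.03,0,0,0],[1,0,0,0.017,0,0,0],[1,0,0,0,0,0,0],[1,0,0,0,0,0,0]]' 30 | grep -E 'pos|force'
python3 -m creep '[[0,0,0,0,0,0,0],[0,0,0,0,0,0,0],[0,0,0,0,0,0,0],[0,0,0,0,0,0,0],[0,0,0,0,0,0,0],[0,0,0,0,0,0,0],[0,0,0,0,0,0,0],[0,0,0,0,0,0,0],[0,0,0,0,0,0,0],[0,0,0,0,0,0,0]]' 30
```

```text
tool_pos: [0.585, -0.0438, 0.0733]
contact_force: [-0.5, -0.1, 0.4]
t: 11.9
tool_pos: [0.5859, -0.0441, 0.0748]
tool_rot: [-3.121, 0.36, -0.007]
contact_force: [-0.3, 1.1, 5.3]
opening: 0.0593
```

```bash
python3 -m creep '[[0,0,0,-0.005,0,0,0],[0,0,0,-0.01,0,0,0],[0,0,0,-0.015,0,0,0],[0,0,0,-0.02,0,0,0],[0,0,0,-0.02,0,0,0],[0,0,0,-0.01,0,0,0],[0,0,0,-0.005,0,0,0],[0,0,0,0,0,0,0],[0,0,0,0,0,0,0],[0,0,0,0,0,0,0],[0,0,0,0,0,0,0],[0,0,0,0,0,0,0],[0,0,0,0,0,0,0]]'
for i in 1 2 3; do python3 -m creep '[[0,0,0,0,0,0,0]]' | grep -E 'pos|force'; done
```

```text
t: 13.2
tool_pos: [0.584, -0.044, 0.1569]
tool_rot: [-3.121, 0.36, 0.001]
contact_force: [0.7, 0.3, -2.3]
opening: 0.0589
tool_pos: [0.5842, -0.0441, 0.1572]
contact_force: [0.6, 0.8, -2.0]
tool_pos: [0.5842, -0.0441, 0.1573]
contact_force: [0.8, 0.4, -1.5]
tool_pos: [0.5842, -0.0441, 0.1574]
contact_force: [0.1, -1.4, -1.9]
```

Middle is about 1.9 N (light). Set it back.

```bash
python3 -m creep '[[0,0,0,0.01,0,0,0],[0,0,0,0.02,0,0,0],[0,0,0,0.02,0,0,0],[0,0,0,0.015,0,0,0],[0,0,0,0.008,0,0,0],[0,0,0,0.004,0,0,0],[0,0,0,0.003,0,0,0],[0,0,0,0.002,0,0,0],[0,0,0,0.001,0,0,0],[0,0,0,0,0,0,0],[0,0,0,0,0,0,0]]'; python3 -m creep '[[0,0,0,0.001,0,0,0],[0,0,0,0,0,0,0],[0,0,0,0,0,0,0]]'
```

```text
t: 14.6
tool_pos: [0.5846, -0.0441, 0.0749]
tool_rot: [3.121, -0.36, 0.002]
contact_force: [0.0, -0.2, -1.4]
opening: 0.0592
t: 14.9
tool_pos: [0.5851, -0.0442, 0.0748]
tool_rot: [3.121, -0.36, 0.003]
contact_force: [-0.5, 0.7, 6.0]
opening: 0.0596
```

```bash
python3 -m creep '[[1,0,0,0,0,0,0],[1,0,0,0,0,0,0],[1,0,0,0,0,0,0],[1,0,0,0,0,0,0],[1,0,0,0,0,0,0],[1,0,0,0,0,0,0],[1,0,0,-0.01,0,0,0],[1,0,0,-0.02,0,0,0],[1,0,0,-0.035,0,0,0],[1,0,0,-0.04,0,0,0],[1,0,0,-0.033,0,0,0],[1,0.002,0.037,0,0,0,0],[1,0.002,0.037,0,0,0,0],[1,0,0.037,0,0,0,0],[1,0,0,0,0,0,0],[1,0,0,0,0,0,0],[1,0,0,0,0,0,0]]'
python3 - <<'E'
from h import *
o=ctrl.get_obs();print(o["tool_pos"].round(4))
c=calibration("wrist");im=get_image("wrist")[:,:,::-1].copy();cv2.imwrite("pics/w4.png",im[60:320])
for d in models.search_frame("wrist","tin_left"):print(np.round(d["extent"],1),round(d["conf"],2))
for n,v in(("L",(.609,.0715)),("M",(.583,-.0436)),("R",(.5613,-.153))):print(n,proj(c,[*v,.106]).round(),box(c,*v,.006,.1).round())
E
```

```text
t: 16.6
tool_pos: [0.563, -0.1524, 0.2117]
tool_rot: [-3.121, 0.359, -0.001]
contact_force: [0.1, -0.4, -0.1]
opening: 0.0854
[ 0.563  -0.1524  0.2117]
[  0.  151.  125.5 248.7] 0.73
[135.9 153.  239.1 246.5] 0.5
L [[ 17. 209.]] [-24. 148. 126. 245.]
M [[172. 208.]] [132. 147. 240. 244.]
R [[318. 203.]] [279. 143. 358. 239.]
```

View pics/w4.png

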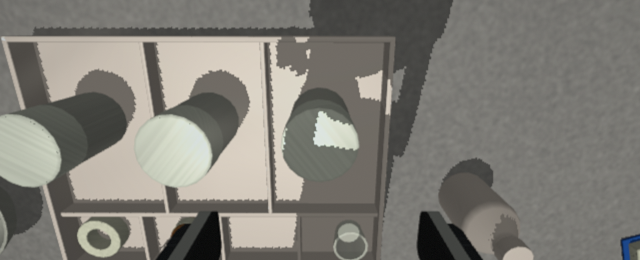

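The middle tin is back upright in its bay, and the right lid at (320,202) is on the gripper's axis. The gel bottle is clear of the fingers.

```bash
python3 -m creep '[[1,0,0,0.02,0,0,0],[1,0,0,0.035,0,0,0],[1,0,0,0.035,0,0,0],[1,0,0,0.03,0,0,0],[1,0,0,0.018,0,0,0],[1,0,0,0,0,0,0],[1,0,0,0,0,0,0]]' 30 | grep -E 'pos|force'
python3 -m creep '[[0,0,0,0,0,0,0],[0,0,0,0,0,0,0],[0,0,0,0,0,0,0],[0,0,0,0,0,0,0],[0,0,0,0,0,0,0],[0,0,0,0,0,0,0],[0,0,0,0,0,0,0],[0,0,0,0,0,0,0],[0,0,0,0,0,0,0],[0,0,0,0,0,0,0]]' 30
```

```text
tool_pos: [0.5631, -0.1524, 0.0736]
contact_force: [0.6, -0.3, 0.2]
t: 18.4
tool_pos: [0.5642, -0.1533, 0.0755]
tool_rot: [3.121, -0.36, 0.005]
contact_force: [-0.7, 1.6, 6.7]
opening: 0.0591
```

```bash
python3 -m creep '[[0,0,0,-0.005,0,0,0],[0,0,0,-0.01,0,0,0],[0,0,0,-0.015,0,0,0],[0,0,0,-0.02,0,0,0],[0,0,0,-0.02,0,0,0],[0,0,0,-0.01,0,0,0],[0,0,0,-0.005,0,0,0],[0,0,0,0,0,0,0],[0,0,0,0,0,0,0],[0,0,0,0,0,0,0],[0,0,0,0,0,0,0],[0,0,0,0,0,0,0],[0,0,0,0,0,0,0]]'
for i in 1 2 3; do python3 -m creep '[[0,0,0,0,0,0,0]]' | grep -E 'pos|force'; done
```

```text
t: 19.7
tool_pos: [0.5627, -0.153, 0.158]
tool_rot: [-3.121, 0.36, 0.001]
contact_force: [-0.1, -0.0, -5.2]
opening: 0.0595
tool_pos: [0.5628, -0.1531, 0.1582]
contact_force: [-0.3, 0.1, -5.2]
tool_pos: [0.5628, -0.1531, 0.1583]
contact_force: [-0.3, -0.1, -5.8]
tool_pos: [0.5628, -0.1531, 0.1584]
contact_force: [-0.3, -0.0, -5.5]
```

Right reads about 5.4 N (0.55 kg), so it is the heaviest. To follow the wording, I put it back in its bay too, then lift it for the hold.

```bash
python3 -m creep '[[0,0,0,0.01,0,0,0],[0,0,0,0.02,0,0,0],[0,0,0,0.02,0,0,0],[0,0,0,0.015,0,0,0],[0,0,0,0.008,0,0,0],[0,0,0,0.004,0,0,0],[0,0,0,0.003,0,0,0],[0,0,0,0.002,0,0,0],[0,0,0,0,0,0,0],[0,0,0,0,0,0,0]]'; python3 -m creep '[[0,0,0,0.001,0,0,0],[0,0,0,0,0,0,0],[0,0,0,0,0,0,0]]'
```

```text
t: 21.0
tool_pos: [0.5632, -0.1532, 0.077]
tool_rot: [3.121, -0.36, 0.002]
contact_force: [0.4, 0.8, -4.7]
opening: 0.0594
t: 21.3
tool_pos: [0.563, -0.1532, 0.0756]
tool_rot: [3.121, -0.36, 0.001]
contact_force: [-0.7, -0.3, -4.2]
opening: 0.0591
```

```bash
python3 -m creep '[[0,0,0,0.001,0,0,0],[0,0,0,0,0,0,0],[0,0,0,0,0,0,0]]';  python3 -m creep '[[0,0,0,0.001,0,0,0],[0,0,0,0,0,0,0],[0,0,0,0,0,0,0]]'
```

```text
t: 21.6
tool_pos: [0.5633, -0.1532, 0.0756]
tool_rot: [3.121, -0.36, 0.002]
contact_force: [-2.7, 1.5, 4.8]
opening: 0.0592
t: 21.9
tool_pos: [0.5636, -0.1533, 0.0757]
tool_rot: [3.121, -0.36, 0.002]
contact_force: [-5.1, 2.0, 10.4]
opening: 0.059
```

```bash
python3 -m creep '[[1,0,0,0,0,0,0],[1,0,0,0,0,0,0],[1,0,0,0,0,0,0],[1,0,0,0,0,0,0],[1,0,0,0,0,0,0],[1,0,0,0,0,0,0],[1,0,0,0,0,0,0],[0,0,0,0,0,0,0],[0,0,0,0,0,0,0],[0,0,0,0,0,0,0],[0,0,0,0,0,0,0],[0,0,0,0,0,0,0],[0,0,0,0,0,0,0],[0,0,0,0,0,0,0],[0,0,0,0,0,0,0],[0,0,0,0,0,0,0],[0,0,0,0,0,0,0]]' 30
python3 -m creep '[[0,0,0,-0.005,0,0,0],[0,0,0,-0.01,0,0,0],[0,0,0,-0.015,0,0,0],[0,0,0,-0.02,0,0,0],[0,0,0,-0.025,0,0,0],[0,0,0,-0.025,0,0,0],[0,0,0,-0.025,0,0,0],[0,0,0,-0.025,0,0,0],[0,0,0,-0.02,0,0,0],[0,0,0,-0.01,0,0,0],[0,0,0,-0.005,0,0,0],[0,0,0,0,0,0,0],[0,0,0,0,0,0,0],[0,0,0,0,0,0,0],[0,0,0,0,0,0,0],[0,0,0,0,0,0,0],[0,0,0,0,0,0,0],[0,0,0,0,0,0,0]]'
python3 -m creep '[[0,0,0,0,0,0,0],[0,0,0,0,0,0,0],[0,0,0,0,0,0,0]]'
python3 - <<'E'
from h import *
a=get_image("side")[60:320,160:560,::-1];b=get_image("scene")[20:280,160:560,::-1]
cv2.imwrite("pics/f1.png",np.hstack([a,b]))
for n in("scene","side"):print(n,box(calibration(n),.5613,-.153,.186,.1).round())
E
```

```text
t: 23.6
tool_pos: [0.563, -0.1531, 0.0735]
tool_rot: [-3.121, 0.36, -0.001]
contact_force: [0.9, 0.9, 2.0]
opening: 0.0595
t: 25.4
tool_pos: [0.5628, -0.1531, 0.2582]
tool_rot: [-3.121, 0.36, 0.0]
contact_force: [0.4, -0.1, -4.8]
opening: 0.059
t: 25.7
tool_pos: [0.5628, -0.1531, 0.2584]
tool_rot: [3.121, -0.36, 0.0]
contact_force: [-0.5, -0.6, -4.5]
opening: 0.0592
scene [262.  46. 295. 104.]
side [375.  62. 409. 121.]
```

View pics/f1.png

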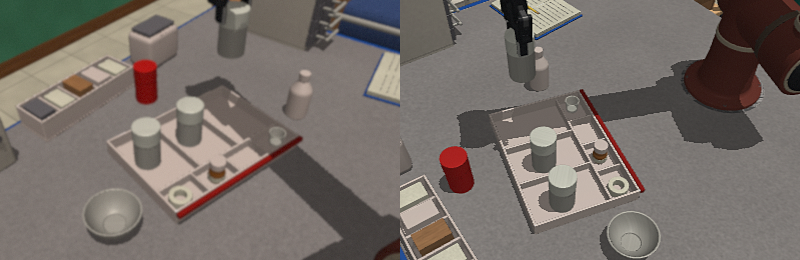

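The tin is held upright; its bottom edge is at side (391,117), against a predicted 121 for a base at 0.186 m. The other two tins stand in their bays and the other things look unmoved.

```bash
python3 -c "
from station import finish_job,ctrl
o=ctrl.get_obs();print(o['t'],abs(o['dq']).max());print(finish_job())"
```

```text
25.8 0.0012112454884025627
the job is handed in; nothing more can be done
None
```

I lifted each tin in turn, left, middle, then right, and set each one back in its own bay. They read about 3.1 N, 1.9 N and 5.4 N, so the right tin is the heaviest at roughly 0.55 kg. I lifted it again and handed the job in at 25.8 s while still holding it.

- **Hold:** in the last pictures the right tin is upright, with its base about 0.19 m above the cart top by my estimate. The arm is still and the opening reads 59 mm.
- **Other things:** the left and middle tins stand in their bays, and nothing else looks moved.
- **Disagreements:** the force readings scatter by about 1 N. The right tin read about 4.7 N in the final hold, against 5.4 N in its weighing. It is still well above the other two.
- **Not checked:** I judged the right tin's return to its bay by contact force and position only. I took no picture before lifting it again.

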